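Index the jar carousel, release two catches and hold the spring gate open

TASK

On the guarded jar carousel, twist the centre knob one click so that the amber jar with the orange cap stands behind the gate, and let the knob go. Then squeeze the yellow catch fully and after it the blue catch fully, take the gate by its red upright handle, swing it out past its detent until it is wide open, about square to where it was, and finish still holding it there by the handle, because its spring would pull it back. Keep the jars upright in their sockets and leave the other glassware on the bench where it is.

Things in the scene. Friction and masses are not known exactly. Their poses are not given: they have to be found in the camera images.
- store: Jar store, a fixed grey base plate about 250 x 290 mm with clear guard walls (top at 76 mm), a white latch block and a round carousel. Origin: on the bench under the carousel's axis. Its -x axis points out through the gate (roughly to the robot), +y to the gate's hinge side, z up. It stands at a different place and yaw (within 0.2 rad of the robot's axes) each time
- carousel (a joint): Turn of the carousel in rad, 0 at the start, positive anticlockwise seen from above. Six sockets 60 degrees apart (42 mm square, walls 22 mm high, 62 mm from the axis), with a sprung ball detent that clicks at every 60 degrees (1.047 rad) and pulls it true within about 0.07 rad; leaving a click takes about 0.2 N m
- knob (a point): Centre of the black bar knob on the carousel's axis, 130 mm above the bench: a bar 56 mm long, 14 mm thick and 36 mm high (112 to 148 mm above the bench) on a 10 mm stem. x: along the bar, y: across its 14 mm thickness, z: up. It turns with the carousel. Jar tops reach 88 mm
- station (a point): Fixed point where the jar's middle is when it stands behind the gate, on the store's -x side, 62 mm from the carousel's axis
- amber_jar_mid (a point): Middle of the amber glass jar with the orange cap, 33 mm diameter, 48 mm high, standing loose in a carousel socket (floor 40 mm above the bench), one click to the left or to the right of the gate at the start
- green_jar_mid (a point): Middle of the green glass jar with green cap, same size, in another socket
- clear_jar_mid (a point): Middle of the clear jar with white cap, same size, in the socket behind the gate at the start
- black_jar_mid (a point): Middle of the clear jar with black cap, same size, in the socket opposite the gate at the start
- catch1 (a joint): Travel of the yellow catch in m: 0 locked, 0.014 fully squeezed; it stays where it is left (about 5 N to move). Its bolt frees the gate from about 0.011 on
- catch2 (a joint): Travel of the blue catch in m, as for the yellow one
- catch1_grip (a point): Yellow catch, the one nearer the gate's front: a yellow tab and a fixed steel tab, each 24 mm (x) x 10 mm (y), squeezed together along y. This point is fixed, midway between the tabs' outer faces when fully squeezed (24 mm apart then; 38 mm when locked: steel face 12 mm to -y, yellow face 26 mm to +y), 112 mm above the bench; the tabs stand free from 92 to 126 mm. Axes as the store's
- catch2_grip (a point): Blue catch, 60 mm behind the yellow one (store +x): the same, with a blue tab
- gate (a joint): Opening of the gate in rad, 0 closed to 1.75 at its stop; it swings out to the store's -x side, clockwise seen from above. A spring pulls it shut (about 2.5 N at the handle when wide), a sprung ball detent resists with about 5 N at 0.65 to 0.75 rad; let go when wide, it swings back, at least as far as the detent
- gate_hinge (a point): Fixed point on the gate's vertical hinge axis, 118 mm above the bench, axes as the store's
- handle: Red round upright handle on top of the green-framed gate, 16 mm diameter, standing free from 95 to 150 mm above the bench, 95 mm from the hinge axis, to the store's -y side when the gate is shut. It is a sleeve that turns freely about its own upright axis, so a grip on it need not turn with the gate. Origin: centre of its foot, at 95 mm; z up
- handle_mid (a point): Point on the handle's axis 125 mm above the bench, z up
- flask: Loose clear conical flask, 84 mm wide, 130 mm high, on the bench to the left; origin under its centre
- blue_flask: Loose blue conical flask, 72 mm wide, 100 mm high, to the right; origin under its centre
- cork_bottle: Loose amber bottle with cork, 72 mm wide, 150 mm high, to the left; origin under its centre
- beaker: Loose clear beaker, 70 mm wide, 85 mm high, to the right; origin under its centre
- dish: Loose white dish, 90 mm wide, 18 mm high, to the left, near the robot; origin under its centre
Mind the look-alikes: they are no part of the job. Leave any pink or purple look-alike of the part that bears clear_jar_mid alone.

How it is judged:
On the way, in this order (a step that is already met when the one before it is completed fails the run):
1. the amber jar stands behind the gate, the carousel at rest and its knob let go, gate shut and both catches locked (horizontal distance between amber_jar_mid and station below 0.012 m and velocity of joint carousel between -0.1 and 0.1 rad/s and value of joint gate below 0.08 rad and value of joint each of catch1, catch2 below 0.008 m and contact force between store and the fingers below 0.1 N), for 0.2 s.
2. the yellow catch is fully squeezed, the blue one still locked (value of joint catch1 above 0.0115 m and value of joint catch2 below 0.008 m), for 0.1 s.
3. the blue catch is fully squeezed too, the gate still shut (value of joint each of catch1, catch2 above 0.0115 m and value of joint gate below 0.15 rad), for 0.1 s.
4. the gate is swung past its detent by its handle (value of joint gate above 0.95 rad and contact force between handle and the fingers above 0.5 N), for 0.1 s.
At the end, for the whole second after the job is handed in: The gate stands at least 1.3 rad (75 degrees) open and still, the fingers on its red handle with more than 1 N, both catches squeezed (over 10.5 mm), the amber jar within 12 mm of its place behind the gate, and all jars upright (within 0.25 rad) (value of joint gate above 1.3 rad and contact force between handle and the fingers above 1 N and velocity of joint gate between -0.1 and 0.1 rad/s and horizontal distance between amber_jar_mid and station below 0.012 m and value of joint each of catch1, catch2 above 0.0105 m and angle between each of amber_jar_mid, green_jar_mid, clear_jar_mid, black_jar_mid's own z axis and vertical below 0.25 rad); the arm keeps its last pose, push and grip.
It fails at once if the blue catch is released while the yellow one is locked (value of joint catch2 above 0.0095 m and value of joint catch1 below 0.0095 m).
It fails at once if a jar is tipped or leaves its socket (angle between any of amber_jar_mid, green_jar_mid, clear_jar_mid, black_jar_mid's own z axis and vertical above 0.4 rad or z of any of amber_jar_mid, green_jar_mid, clear_jar_mid, black_jar_mid in the frame of store above 0.08 m).
It fails at once if glassware on the bench is shifted more than 25 mm or tipped (distance of any of flask, blue_flask, cork_bottle, beaker, dish from where it was at the start of the episode above 0.025 m or angle between any of flask, blue_flask, cork_bottle, beaker, dish's own z axis and vertical above 0.3 rad).
It also fails if it takes over 58 s, if anything falls off the work surface, if the arm or the gripper's body presses on something with over 40 N, if the wrist force passes 120 N, or if a joint passes its speed limit or range.

ROBOT

A 6-joint arm with a two-finger parallel gripper is mounted at the origin on the work surface. World frame = base frame: x ahead of the robot, y to its left, z up, the work surface at z = 0. Lengths are in m, angles in rad, forces in N, time in s.
With the tool pointing down it reaches from about 0.25 to 0.725 m from the base axis. Payload 4 kg.
Tool frame: the origin (TCP) lies midway between the tips of the shut fingers; the grasp point (between the pads) lies 19 mm behind it; z points along the fingers, y is the line along which they close (so a half turn about z gives the same grasp; the last joint's range is limited). The gripper opens to 85 mm and grips with 20 to 120 N. Pads are 22 mm wide; open, the fingers measure 114 mm over their backs; the gripper's body (76 mm by 85 mm) begins 54 mm behind the grasp point. The pads swing forward as they close: fully open they stand 13 mm farther back than shut.
Start: joints at [-1.304, 0.241, 0.005, 1.335, 0, 1.571], TCP at [0.132, -0.482, 0.2] pointing down, gripper open.
Joint ranges: [-2.72, 2.72], [-1.05, 1.87], [-1.09, 1.28], [-1.99, 2.15], [-1.42, 1.44], [-3.14, 3.14]. Speed limits (rad/s): [2.79, 2.79, 3.14, 3.14, 3.14, 3.14].

INTERFACE

Orientations are given as [roll, pitch, yaw] about the fixed x, y, z axes, in that order (R = Rz(yaw) Ry(pitch) Rx(roll)).
In Python, from bench import * gives the robot as it stands. Calls block until the motion is done:
- move_ptp(position, orientation): joint-space move of the TCP to a pose.
- servo_line(position, frame=None, velocity=0.15): straight line of the TCP; frame=None keeps the orientation; velocity is the mean speed in m/s.
- move_j(angles): joint-space move.
- set_gripper(opening): finger opening in m; the grip force is fixed at half the most; returns when the fingers have stopped.
- dwell(seconds).
- ik(position, orientation): joint angles nearest the present ones, or None.
- get_obs(): the state.
- get_image(name): name is "scene" or "top" or "wrist"; returns a dict with "pixels" (480x640x3 uint8, red, green, blue), "depth" (480x640 float32, m along the optical axis (not along the pixel's ray), 0 where there is no reading), "camera_matrix" (3x3 intrinsics, pixels), "pose" (4x4, takes a point from camera to world coordinates). Camera axes: x right, y up, looking along -z (the intrinsics and any distortion apply to the point x, -y, -z); pixel columns grow to the right and rows downward; lengths in m; the calibration is good to about 2 mm. A picture is of the moment at which its call begins.
A pose or a line that the arm cannot do raises PlanningError and nothing moves.
- job_done(): hands the job in; it is judged then, once.
The state is a dict: "t": time; "joint_pos": joint angles; "dq": joint speeds; "tau": joint torques, N m; "tool_pos": TCP position; "tcp_rot": TCP orientation; "ft_force": force on the tool from outside, world axes, zero at the start; "wrist_torque": the same for the moment, N m; "opening": finger opening in m; "grasp_force": force on a finger pad.
Only numpy, scipy, OpenCV 4.12 (cv2) and the standard library are available. Lean on these libraries where they do the work, as an engineer would, in place of code of your own. Each camera call takes 0.05 s, during which the arm holds its last target. There are 200 camera calls.

## Working session

There is one attempt and no reset: what is moved stays moved. The work goes in short steps, each a Python script; the robot and the scene stay as the last script left them, time stands still between calls to the robot, and variables do not carry over. Pictures are saved under pics/ and viewed, at most 10 in all, crops included, and the job is handed in when it is done.

```bash
ls; mkdir -p pics
python3 - <<'E'
from bench import *
import cv2,numpy as np
for n in("scene","top"):
    im=get_image(n); np.savez("pics/%s0.npz"%n,**im); cv2.imwrite("pics/%s0.png"%n,im["pixels"][:,:,::-1]); print(n,im["camera_matrix"].round(1).tolist(),im["pose"].round(3).tolist())
o=get_obs();print(o["t"],o["tool_pos"],o["tcp_rot"],o["opening"])
E
```

```text
pics
scene [[589.9, 0.0, 322.6], [0.0, 589.9, 234.4], [0.0, 0.0, 1.0]] [[-0.017, -0.831, 0.557, 1.288], [1.0, -0.02, 0.001, -0.015], [0.011, 0.556, 0.831, 1.237], [0.0, 0.0, 0.0, 1.0]]
top [[459.6, 0.0, 316.9], [0.0, 459.6, 237.5], [0.0, 0.0, 1.0]] [[-0.008, 0.998, -0.066, 0.43], [-1.0, -0.008, 0.001, -0.009], [0.001, 0.066, 0.998, 1.176], [0.0, 0.0, 0.0, 1.0]]
0.1 [ 0.13165303 -0.48170375  0.19949963] [-3.13968194e+00  3.10303183e-06  2.66772380e-01] 0.08536123521122045
```

View pics/top0.png

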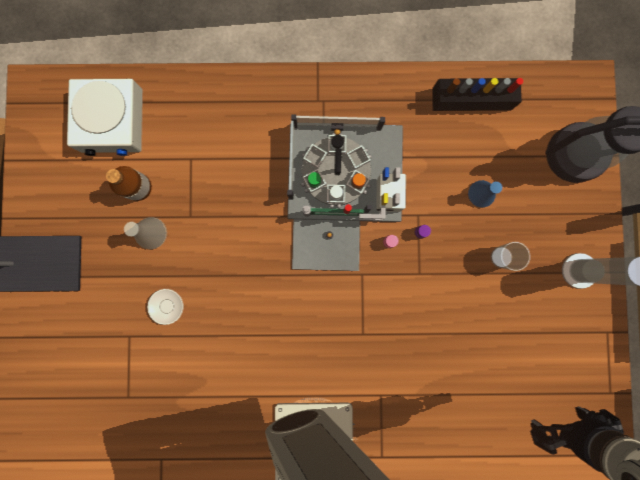

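View pics/scene0.png

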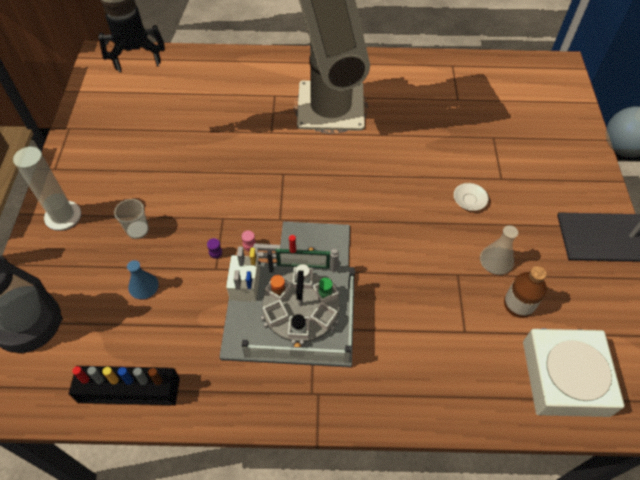

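```bash
cat > h.py <<'E'
from bench import *
import cv2,numpy as np
def ray(im,u,v,z):
    K,P=im["camera_matrix"],im["pose"]
    d=np.array([(u-K[0,2])/K[0,0],-(v-K[1,2])/K[1,1],-1.]); d=P[:3,:3]@d; c=P[:3,3]
    return (c+d*(z-c[2])/d[2])
def blobs(im,lo,hi,amin=15):
    hsv=cv2.cvtColor(im["pixels"],cv2.COLOR_RGB2HSV)
    n,_,s,c=cv2.connectedComponentsWithStats(cv2.inRange(hsv,lo,hi))
    return [(c[i].round(1).tolist(),s[i].tolist()) for i in range(1,n) if s[i,4]>=amin]
def proj(im,p):
    K,P=im["camera_matrix"],im["pose"]; q=P[:3,:3].T@(np.array(p)-P[:3,3])
    return [K[0,2]+K[0,0]*q[0]/-q[2],K[1,2]-K[1,1]*q[1]/-q[2]]
def snap(n,f):
    im=get_image(n); np.savez("pics/%s.npz"%f,**im); cv2.imwrite("pics/%s.png"%f,im["pixels"][:,:,::-1]); return im
E
python3 - <<'E'
from h import *
im=np.load("pics/top0.npz")
for n,u,v,z in(("white",337,192,.088),("orange",359,181,.088),("green",313,180,.088),("black",338,142,.088),("knob",338,160,.148),("handle",348,209,.15)): print(n,ray(im,u,v,z).round(3))
move_ptp([.56,-.05,.36],[3.1416,0,0])
im=snap("wrist","w0"); print(im["pose"].round(3).tolist(),im["camera_matrix"].round(1).tolist()); o=get_obs();print(o["t"],o["tool_pos"],o["tcp_rot"],o["joint_pos"])
E
```

```text
white [ 0.611 -0.059  0.088]
orange [ 0.637 -0.112  0.088]
green [ 0.64  -0.002  0.088]
black [ 0.732 -0.063  0.088]
knob [ 0.674 -0.06   0.148]
handle [ 0.562 -0.081  0.15 ]
[[-0.002, 0.963, 0.271, 0.627], [-1.0, -0.003, 0.001, -0.05], [0.002, -0.271, 0.963, 0.533], [0.0, 0.0, 0.0, 1.0]] [[343.6, 0.0, 316.5], [0.0, 343.6, 231.5], [0.0, 0.0, 1.0]]
2.4 [ 0.55975736 -0.05096187  0.35980323] [ 3.14142032e+00  4.83846346e-04 -1.52795790e-03] [-9.06646920e-02  3.79997967e-01  6.09662610e-01  1.80092755e+00
 -2.14722616e-04  3.05245593e+00]
```

View pics/w0.png

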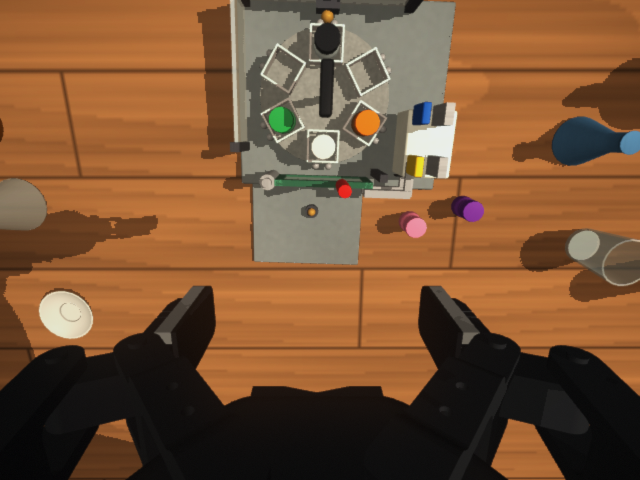

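Run:
```python
from h import *
im=dict(np.load("pics/w0.npz"))
R={"red":((0,150,100),(5,255,255),.15),"orange":((9,190,180),(16,255,255),.088),"green":((50,150,60),(75,255,255),.088),"yellow":((22,150,120),(32,255,255),.126),"blue":((108,150,60),(125,255,255),.126),"black":((0,0,0),(180,255,45),.14),"white":((0,0,215),(180,30,255),.088)}
for n,(lo,hi,z) in R.items():
    for c,s in blobs(im,lo,hi,40):
        if c[1]<240 and 230<c[0]<460: print(n,c,s,ray(im,*c,z)[:2].round(4))
c=cv2.resize(im["pixels"][0:210,225:465],None,fx=3.3,fy=2.85,interpolation=cv2.INTER_CUBIC) if 0 else cv2.resize(im["pixels"][0:200,225:465],None,fx=3,fy=3,interpolation=cv2.INTER_CUBIC)
cv2.imwrite("pics/w0c.png",c[:,:,::-1])
```

```text
red [344.4, 189.5] [338, 179, 14, 19, 183] [ 0.5679 -0.082 ]
orange [367.1, 122.2] [356, 110, 24, 25, 475] [ 0.6418 -0.1135]
green [280.6, 119.4] [269, 107, 24, 26, 476] [ 0.6453 -0.0067]
yellow [418.9, 166.6] [415, 157, 9, 20, 154] [ 0.5909 -0.1706]
blue [425.5, 112.6] [420, 102, 12, 22, 195] [ 0.6507 -0.1733]
black [246.1, 2.7] [242, 0, 8, 7, 47] [0.7544 0.0193]
black [411.7, 5.5] [404, 0, 19, 13, 158] [ 0.7517 -0.1467]
black [326.7, 10.1] [316, 8, 24, 6, 92] [ 0.7478 -0.0614]
black [326.7, 38.3] [315, 23, 25, 32, 610] [ 0.7223 -0.0616]
black [326.0, 86.9] [320, 59, 14, 58, 685] [ 0.6759 -0.0611]
black [376.1, 173.6] [371, 169, 14, 13, 98] [ 0.5844 -0.1185]
white [341.1, 42.4] [334, 24, 11, 38, 79] [ 0.7306 -0.0799]
white [281.6, 62.9] [261, 44, 44, 40, 138] [ 0.7089 -0.0099]
white [368.0, 70.8] [346, 47, 44, 49, 199] [ 0.7001 -0.1124]
white [364.7, 106.4] [352, 101, 27, 13, 50] [ 0.6602 -0.1099]
white [432.7, 141.7] [406, 111, 51, 66, 1335] [ 0.6183 -0.1968]
white [289.7, 132.5] [273, 118, 31, 25, 67] [ 0.6298 -0.0176]
white [327.3, 144.1] [307, 129, 32, 34, 123] [ 0.6157 -0.0645]
white [323.1, 146.3] [312, 135, 23, 24, 431] [ 0.613  -0.0592]
```

View pics/w0c.png

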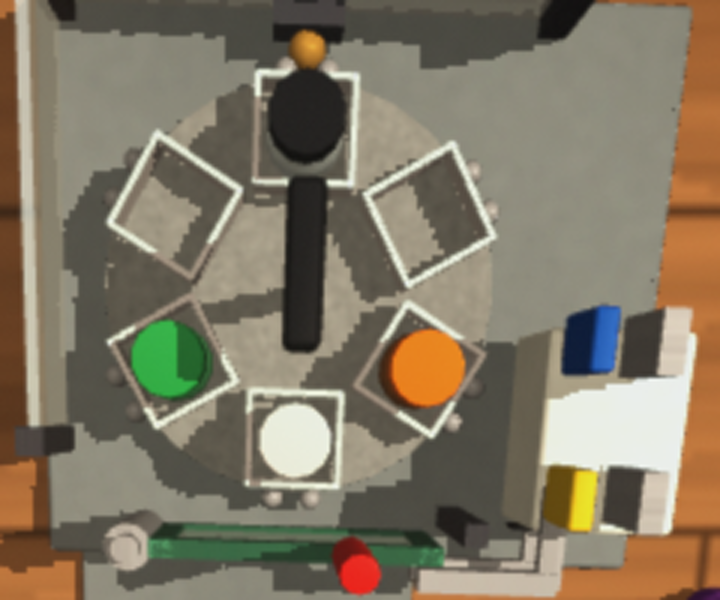

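```bash
cat >> h.py <<'E'
PI=np.pi; YAW=-.035; AX=np.array([.6747,-.0612])
def W(x,y):
    c,s=np.cos(YAW),np.sin(YAW); return AX+[c*x-s*y,s*x+c*y]
def st(m=""):
    o=get_obs(); print(m,round(o["t"],2),np.round(o["tool_pos"],4),np.round(o["tcp_rot"],3),"F",np.round(o["ft_force"],1),"T",np.round(o["wrist_torque"],2),round(o["opening"],4),"g",np.round(o["grasp_force"],1),"j",np.round(o["joint_pos"],3)); return o
E
python3 - <<'E'
from h import *
o=[PI,0,PI+YAW]
move_ptp([*AX,.24],o); st()
servo_line([*AX,.118]); st()
set_gripper(0); ob=st("grip")
j=np.array(ob["joint_pos"])
for k in range(1,5):
    q=j.copy(); q[5]+=1.047*k/4; move_j(list(q))
    st()
snap("top","t1")
E
```

```text
5.03 [ 0.6747 -0.0612  0.2402] [-3.142  0.     3.106] F [ 0.1 -1.7  1.2] T [-0.   -0.01  0.01] 0.0855 g 0.0 j [-0.091  0.622  0.69   1.638  0.    -0.055]
 5.99 [ 0.6755 -0.0613  0.1193] [-3.141e+00  2.000e-03  3.107e+00] F [0.3 0.4 0.6] T [ 0.02  0.05 -0.1 ] 0.0852 g 0.0 j [-0.09   0.639  0.41   1.339  0.    -0.055]
grip 6.76 [ 0.6747 -0.0612  0.1179] [-3.142 -0.     3.107] F [-0.   0.4  0.5] T [ 0.   -0.04  0.05] 0.0001 g 0.0 j [-0.09   0.64   0.408  1.338 -0.    -0.055]
 7.12 [ 0.6747 -0.0612  0.1179] [-3.142 -0.     2.848] F [0.  0.3 0.1] T [ 0.01 -0.01  0.02] 0.0001 g 0.0 j [-0.091  0.641  0.408  1.338 -0.     0.203]
 7.47 [ 0.6747 -0.0612  0.1179] [-3.142 -0.     2.587] F [-0.2 -0.4  0.5] T [-0.   -0.02  0.06] 0.0002 g 0.0 j [-0.091  0.64   0.408  1.338 -0.     0.464]
 7.83 [ 0.6747 -0.0612  0.1179] [-3.142 -0.     2.326] F [1.1 0.3 0.8] T [ 0.01 -0.01 -0.05] -0.0 g 0.0 j [-0.09   0.64   0.408  1.338 -0.     0.725]
 8.19 [ 0.6747 -0.0612  0.1179] [-3.142 -0.     2.065] F [0.5 0.1 1.6] T [0.   0.03 0.03] 0.0003 g 0.0 j [-0.09   0.64   0.408  1.338 -0.     0.986]
```

Run:
```python
from h import *
a=snap("wrist","w1")["pixels"]; b=np.load("pics/t1.npz")["pixels"]
c=cv2.resize(b[100:240,270:420],(480,448)); a=cv2.resize(a,(597,448))[:,:320]
im=np.hstack([cv2.resize(snap("wrist","w1b")["pixels"],(400,300)),cv2.resize(b[90:240,260:460],(400,300))])
cv2.imwrite("pics/m1.png",im[:,:,::-1])
```

```text
(no output)
```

View pics/m1.png

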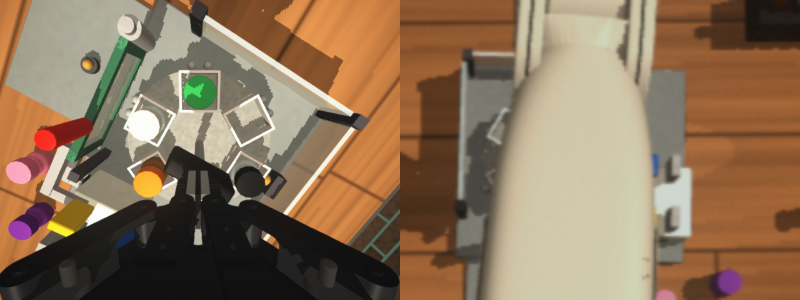

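Run:
```python
from h import *
im=dict(np.load("pics/w1b.npz"))
for z in(.112,.118,.13,.148): print(z,np.round(proj(im,[*AX,z]),1))
st()
a=im["pixels"][200:440,200:500]; cv2.imwrite("pics/m2.png",cv2.resize(cv2.convertScaleAbs(a,alpha=1.8,beta=20),(750,600),interpolation=cv2.INTER_CUBIC)[:,:,::-1])
```

```text
0.112 [318.6 264.6]
0.118 [318.6 268.6]
0.13 [318.7 277.5]
0.148 [318.9 293.2]
 8.34 [ 0.6747 -0.0612  0.1179] [-3.142 -0.     2.062] F [ 0.  -0.4  0.5] T [ 0.03 -0.02  0.  ] 0.0004 g 0.0 j [-0.09   0.64   0.408  1.338 -0.     0.989]
```

View pics/m2.png

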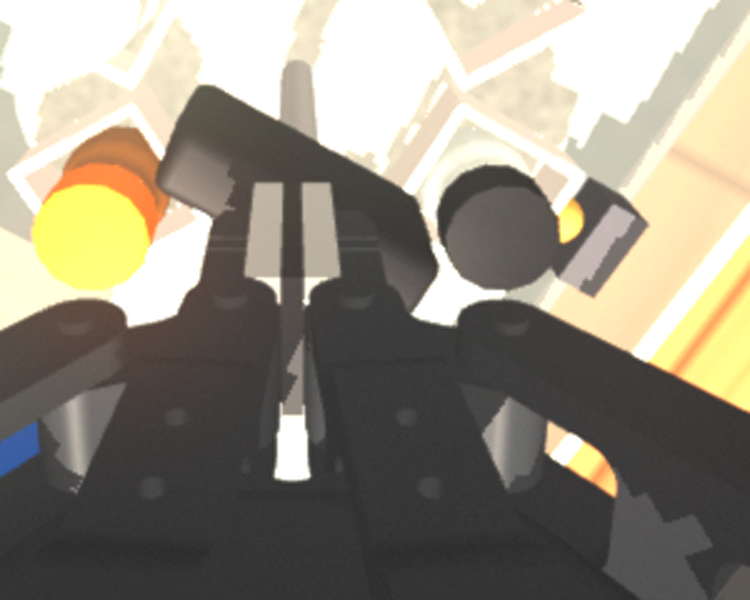

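Run:
```python
from h import *
def pt(im,u,v):
    K,P=im["camera_matrix"],im["pose"]; d=im["depth"][v,u]
    return (P[:3,:3]@np.array([(u-K[0,2])/K[0,0]*d,-(v-K[1,2])/K[1,1]*d,-d])+P[:3,3]).round(4)
im=dict(np.load("pics/w0.npz"))
for n,u,v in(("knob",327,65),("knob",327,80),("knob",327,95),("knob",327,108),("knob",326,113),("orange",367,122),("white",323,146),("handle",345,191),("yellow",420,166),("steel",444,166),("blue",428,112),("plate",270,200)): print(n,pt(im,u,v))
im=dict(np.load("pics/t0.npz")) if 0 else dict(np.load("pics/top0.npz"))
for v in(148,155,162,170): print("top knob",pt(im,338,v))
im=dict(np.load("pics/w1b.npz"))
for cu,cv in((200,100),(250,140),(330,170),(400,200),(420,240),(190,170),(265,230),(320,230),(265,190),(95,240),(500,230)): print(cu,cv,pt(im,200+int(cu/2.5),200+int(cv/2.5)))
```

```text
knob [ 0.6956 -0.0617  0.149 ]
knob [ 0.6815 -0.0619  0.1483]
knob [ 0.6669 -0.0619  0.1494]
knob [ 0.6542 -0.062   0.1478]
knob [ 0.6491 -0.061   0.1491]
orange [ 0.6421 -0.1135  0.0876]
white [ 0.6134 -0.0591  0.0889]
handle [ 0.5661 -0.0827  0.1497]
yellow [ 0.5916 -0.1718  0.1262]
steel [ 0.5915 -0.2001  0.1256]
blue [ 0.6513 -0.176   0.1264]
plate [0.5302 0.0209 0.0091]
top knob [ 0.7033 -0.0601  0.1423]
top knob [ 0.6853 -0.0596  0.1496]
top knob [ 0.6698 -0.0595  0.147 ]
top knob [ 0.6513 -0.0593  0.1479]
200 100 [ 0.6486 -0.0533  0.1281]
250 140 [ 0.6602 -0.0533  0.1363]
330 170 [ 0.6784 -0.0539  0.1287]
400 200 [ 0.6956 -0.0542  0.1247]
420 240 [ 0.698  -0.0545  0.1405]
190 170 [ 0.6519 -0.0591  0.1487]
265 230 [ 0.6643 -0.0525  0.1728]
320 230 [ 0.6718 -0.0489  0.1721]
265 190 [ 0.6641 -0.0532  0.1563]
95 240 [ 0.6434 -0.1131  0.0883]
500 230 [ 0.7342 -0.0608  0.089 ]
```

Run:
```python
from h import *
im=dict(np.load("pics/w1b.npz"))
K,P=im["camera_matrix"],im["pose"]
def pt(u,v):
    d=im["depth"][v,u]
    return (P[:3,:3]@np.array([(u-K[0,2])/K[0,0]*d,-(v-K[1,2])/K[1,1]*d,-d])+P[:3,3])
print(P.round(3).tolist())
for u in(288,305,318,329,345): print(u,[(v,*(pt(u,v)*1000).round().astype(int).tolist()) for v in range(262,320,6)])
```

```text
[[0.882, -0.455, -0.127, 0.641], [0.472, 0.849, 0.239, -0.0], [-0.001, -0.271, 0.963, 0.291], [0.0, 0.0, 0.0, 1.0]]
288 [(262, 655, -55, 147), (268, 657, -57, 148), (274, 658, -59, 148), (280, 659, -62, 148), (286, 659, -60, 159), (292, 660, -60, 164), (298, 660, -60, 169), (304, 660, -59, 174), (310, 661, -59, 179), (316, 659, -53, 194)]
305 [(262, 663, -53, 141), (268, 664, -54, 146), (274, 664, -54, 154), (280, 664, -53, 160), (286, 664, -53, 167), (292, 664, -53, 173), (298, 664, -53, 177), (304, 665, -53, 181), (310, 664, -52, 187), (316, 664, -52, 191)]
318 [(262, 670, -54, 131), (268, 670, -54, 138), (274, 669, -51, 154), (280, 669, -51, 161), (286, 669, -51, 167), (292, 669, -51, 172), (298, 668, -50, 178), (304, 668, -50, 183), (310, 669, -51, 185), (316, 670, -53, 186)]
329 [(262, 677, -54, 122), (268, 677, -54, 131), (274, 673, -49, 154), (280, 672, -49, 161), (286, 672, -48, 167), (292, 672, -49, 171), (298, 672, -49, 177), (304, 672, -49, 181), (310, 672, -49, 187), (316, 671, -48, 192)]
345 [(262, 705, -74, 40), (268, 688, -55, 116), (274, 686, -54, 127), (280, 685, -54, 136), (286, 681, -49, 158), (292, 680, -49, 164), (298, 680, -49, 169), (304, 679, -49, 175), (310, 679, -50, 178), (316, 675, -44, 195)]
```

Run:
```python
from h import *
im=dict(np.load("pics/w0.npz"))
K,P=im["camera_matrix"],im["pose"]
def pt(u,v):
    d=im["depth"][v,u]
    return (P[:3,:3]@np.array([(u-K[0,2])/K[0,0]*d,-(v-K[1,2])/K[1,1]*d,-d])+P[:3,3])
for u in(180,195,210,425,440,455): print(u,[(v,*(pt(u,v)*1000).round().astype(int).tolist()) for v in range(282,345,8)])
print(get_obs()["opening"])
```

```text
180 [(282, 389, 179, -1), (290, 374, 181, -2), (298, 566, 3, 412), (306, 569, -2, 424), (314, 569, -4, 430), (322, 569, -6, 435), (330, 627, -50, 533), (338, 565, -7, 438)]
195 [(282, 390, 153, 2), (290, 570, -4, 412), (298, 569, -6, 418), (306, 569, -8, 424), (314, 566, -8, 425), (322, 563, -7, 425), (330, 561, -8, 427), (338, 558, -8, 427)]
210 [(282, 390, 128, 2), (290, 567, -7, 406), (298, 564, -8, 408), (306, 561, -8, 410), (314, 558, -7, 409), (322, 554, -7, 410), (330, 552, -8, 411), (338, 548, -7, 412)]
425 [(282, 389, -233, 1), (290, 568, -93, 410), (298, 565, -93, 410), (306, 562, -93, 411), (314, 559, -93, 412), (322, 556, -93, 414), (330, 553, -93, 413), (338, 550, -93, 415)]
440 [(282, 388, -259, 0), (290, 569, -98, 412), (298, 569, -95, 419), (306, 569, -94, 424), (314, 568, -93, 428), (322, 565, -93, 428), (330, 562, -93, 428), (338, 559, -93, 429)]
455 [(282, 388, -284, 0), (290, 627, -50, 533), (298, 566, -104, 412), (306, 569, -99, 425), (314, 569, -97, 430), (322, 570, -94, 436), (330, 569, -92, 441), (338, 566, -93, 440)]
0.0004031286898526396
```

```bash
cat >> h.py <<'E'
OFF=.033 # fingertips really end 33 mm short of the reported TCP (seen in depth)
E
python3 - <<'E'
from h import *
set_gripper(.085)
move_ptp([*AX,.19-OFF],[PI,0,PI+YAW]); 
servo_line([*AX,.115-OFF]); st()
set_gripper(0); ob=st("grip")
if ob["opening"]>.008:
    j=np.array(ob["joint_pos"])
    for k in range(1,5):
        q=j.copy(); q[5]+=1.047*k/4; move_j(list(q)); st()
E
```

```text
10.76 [ 0.6751 -0.0612  0.0825] [-3.142e+00  1.000e-03  3.106e+00] F [ 0.5  0.1 -0. ] T [ 0.04 -0.05  0.  ] 0.085 g 0.0 j [-0.09   0.66   0.349  1.26   0.    -0.055]
grip 11.41 [ 0.6748 -0.0612  0.0824] [-3.142  0.     3.107] F [-0.4 -0.2  2.4] T [0.03 0.18 0.02] 0.0133 g 59.5 j [-0.09   0.66   0.349  1.259 -0.    -0.055]
 11.77 [ 0.6749 -0.0608  0.0825] [3.141e+00 1.000e-03 2.848e+00] F [-0.   1.1  0.9] T [0.23 0.01 0.12] 0.013 g 59.9 j [-0.09   0.66   0.349  1.259  0.     0.203]
 12.12 [ 0.6751 -0.0605  0.0825] [3.14  0.    2.589] F [0.3 1.5 0.5] T [ 0.55 -0.14  0.06] 0.0133 g 59.9 j [-9.000e-02  6.600e-01  3.490e-01  1.259e+00  1.000e-03  4.630e-01]
 12.48 [ 0.6753 -0.0602  0.0825] [3.14  0.    2.328] F [ 1.8  5.3 -0.3] T [ 0.89 -0.34  0.07] 0.0131 g 59.8 j [-9.000e-02  6.600e-01  3.490e-01  1.259e+00  1.000e-03  7.240e-01]
 12.84 [ 0.6756 -0.06    0.0825] [ 3.139e+00 -1.000e-03  2.066e+00] F [ 4.1  5.6 -0.3] T [ 0.91 -0.5  -0.22] 0.0134 g 59.8 j [-0.089  0.66   0.349  1.258  0.002  0.987]
```

Run:
```python
from h import *
set_gripper(.085); st()
p=get_obs()["tool_pos"]; servo_line([p[0],p[1],.16])
move_ptp([.66,-.12,.22],[PI,0,PI+YAW]); st()
im=snap("wrist","w2")
K,P=im["camera_matrix"],im["pose"]
uu,vv=np.meshgrid(np.arange(640),np.arange(480)); d=im["depth"]
X=np.stack([(uu-K[0,2])/K[0,0]*d,-(vv-K[1,2])/K[1,1]*d,-d],-1)@P[:3,:3].T+P[:3,3]
hsv=cv2.cvtColor(im["pixels"],cv2.COLOR_RGB2HSV)
c,s=np.cos(YAW),np.sin(YAW); R=np.array([[c,s],[-s,c]])
def rep(n,lo,hi,z,m=None):
    k=(cv2.inRange(hsv,lo,hi)>0)&(abs(X[...,2]-z)<.004)
    n2,l,st_,ce=cv2.connectedComponentsWithStats(k.astype(np.uint8))
    for i in range(1,n2):
        if st_[i,4]>60:
            q=X[l==i][:,:2]; q0=q.mean(0); print(n,st_[i].tolist(),q0.round(4),"store",(R@(q0-AX)).round(4),"ext",np.ptp((q-AX)@R.T,axis=0).round(4))
rep("red",(0,150,80),(6,255,255),.15); rep("orange",(8,190,120),(17,255,255),.088); rep("green",(50,150,40),(75,255,255),.088)
rep("yellow",(22,120,80),(32,255,255),.126); rep("blue",(105,120,40),(125,255,255),.126); rep("steel",(0,0,30),(180,70,255),.126); rep("white",(0,0,180),(180,40,255),.088); rep("hinge",(0,0,30),(180,90,255),.118)
```

```text
13.53 [ 0.6748 -0.0613  0.0825] [3.141 0.    2.06 ] F [-0.2  0.5  0.2] T [0.06 0.04 0.02] 0.0851 g 0.0 j [-0.09   0.66   0.349  1.259 -0.     0.991]
 15.26 [ 0.6595 -0.1197  0.2187] [ 3.141e+00 -2.000e-03  3.106e+00] F [ 0.3  0.  -0.2] T [0.02 0.   0.01] 0.0849 g 0.0 j [-0.18   0.603  0.602  1.572  0.    -0.144]
red [356, 84, 24, 26, 467] [ 0.5662 -0.0824] store [-0.1077 -0.0249] ext [0.0155 0.0155]
orange [365, 142, 36, 35, 968] [ 0.6113 -0.0603] store [-0.0634 -0.0014] ext [0.0291 0.0295]
green [419, 244, 33, 31, 778] [ 0.706  -0.0088] store [0.0295 0.0534] ext [0.0296 0.0293]
yellow [238, 124, 14, 32, 376] [ 0.5906 -0.1706] store [-0.0803 -0.1123] ext [0.0226 0.0093]
blue [242, 202, 14, 30, 358] [ 0.65   -0.1736] store [-0.0207 -0.1132] ext [0.0233 0.0099]
steel [201, 124, 17, 33, 490] [ 0.59   -0.1975] store [-0.0799 -0.1392] ext [0.0234 0.0107]
steel [208, 202, 16, 31, 417] [ 0.6492 -0.1995] store [-0.0206 -0.1391] ext [0.0242 0.0108]
white [246, 84, 75, 33, 1022] [ 0.5555 -0.1478] store [-0.1161 -0.0907] ext [0.0248 0.0618]
white [427, 182, 34, 21, 492] [ 0.6425 -0.0058] store [-0.0341  0.0543] ext [0.0181 0.0296]
hinge [215, 124, 6, 32, 90] [ 0.5897 -0.193 ] store [-0.0803 -0.1347] ext [0.0234 0.0009]
hinge [211, 201, 16, 30, 95] [ 0.6477 -0.196 ] store [-0.0223 -0.1357] ext [0.0239 0.0098]
```

View pics/w2.png

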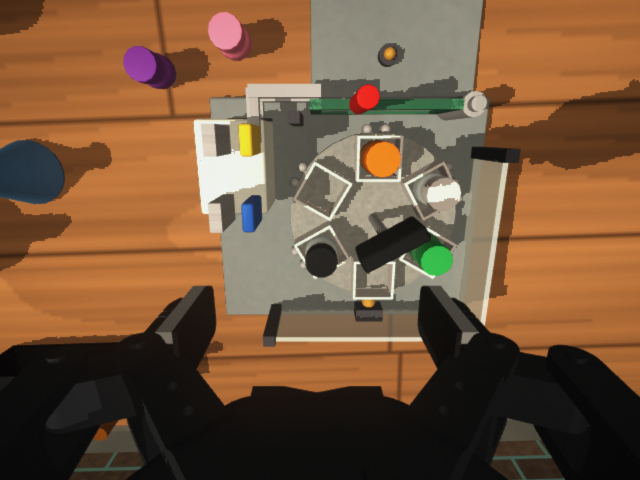

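```bash
cat >> h.py <<'E'
def squeeze(x,y):
    set_gripper(.07)
    p=W(x,y); move_ptp([*p,.17-OFF],[PI,0,PI+YAW]); servo_line([*p,.099-OFF]); st("down")
    set_gripper(.0); o=st("squeezed")
    return o
def release(w=.07):
    set_gripper(w); p=get_obs()["tool_pos"]; servo_line([p[0],p[1],.17-OFF]); st("up")
E
python3 - <<'E'
from h import *
o=squeeze(-.080,-.1327)
if .02<o["opening"]<.0265: release()
E
```

```text
down 16.82 [ 0.5916 -0.1907  0.0671] [-3.141e+00  2.000e-03  3.108e+00] F [ 0.  -0.7  0.4] T [-0.01  0.01 -0.05] 0.07 g 0.0 j [-0.312  0.559  0.129  1.139  0.    -0.278]
squeezed 17.31 [ 0.5917 -0.1923  0.0685] [-3.14   0.004  3.106] F [-0.2 -2.1  5.3] T [0.15 0.08 0.07] 0.0214 g 62.1 j [-3.140e-01  5.570e-01  1.290e-01  1.138e+00 -1.000e-03 -2.780e-01]
up 18.46 [ 0.5896 -0.1909  0.1364] [ 3.141e+00 -1.000e-03  3.107e+00] F [-0.2 -0.2  0.4] T [-0.   -0.04 -0.01] 0.0701 g 0.0 j [-0.313  0.511  0.236  1.296 -0.    -0.278]
```

Run:
```python
from h import *
o=squeeze(-.0205,-.1327)
if .018<o["opening"]<.0265:
    release(.07)
    move_ptp([.66,-.12,.22],[PI,0,PI+YAW])
    im=snap("wrist","w3")
    K,P=im["camera_matrix"],im["pose"]; uu,vv=np.meshgrid(np.arange(640),np.arange(480)); d=im["depth"]
    X=np.stack([(uu-K[0,2])/K[0,0]*d,-(vv-K[1,2])/K[1,1]*d,-d],-1)@P[:3,:3].T+P[:3,3]
    hsv=cv2.cvtColor(im["pixels"],cv2.COLOR_RGB2HSV); c,s=np.cos(YAW),np.sin(YAW); R=np.array([[c,s],[-s,c]])
    for n,lo,hi,z in(("red",(0,150,80),(6,255,255),.15),("yellow",(22,120,80),(32,255,255),.126),("blue",(105,120,40),(125,255,255),.126)):
        k=(cv2.inRange(hsv,lo,hi)>0)&(abs(X[...,2]-z)<.004); q=X[k][:,:2].mean(0); print(n,k.sum(),q.round(4),(R@(q-AX)).round(4))
    st()
```

```text
down 19.65 [ 0.6494 -0.1933  0.0669] [-3.141e+00  1.000e-03  3.106e+00] F [ 0.5 -0.6 -0.1] T [-0.02  0.06 -0.01] 0.0699 g 0.0 j [-0.289  0.67   0.325  1.226 -0.    -0.254]
squeezed 20.14 [ 0.651  -0.1943  0.0686] [-3.14   0.004  3.106] F [-1.  -2.6  5.1] T [0.19 0.18 0.07] 0.0215 g 62.2 j [-2.900e-01  6.690e-01  3.280e-01  1.225e+00 -1.000e-03 -2.540e-01]
up 21.29 [ 0.6491 -0.193   0.1364] [ 3.141e+00 -1.000e-03  3.107e+00] F [-0.3 -0.9 -0.6] T [-0.03  0.01 -0.  ] 0.07 g 0.0 j [-0.289  0.633  0.442  1.381 -0.    -0.254]
red 464 [ 0.5662 -0.0824] [-0.1077 -0.025 ]
yellow 374 [ 0.5906 -0.1841] [-0.0798 -0.1257]
blue 356 [ 0.6496 -0.1856] [-0.0208 -0.1252]
 21.86 [ 0.6591 -0.1199  0.2179] [ 3.142 -0.004  3.107] F [ 0.7 -1.  -0.2] T [-0.03  0.   -0.02] 0.0702 g 0.0 j [-0.18   0.604  0.601  1.572 -0.    -0.145]
```

Run:
```python
from h import *
H=np.array([-.1077,.07]); Z=.107-OFF
pos=lambda th:W(H[0]-.095*np.sin(th),H[1]-.095*np.cos(th))
set_gripper(.06)
move_ptp([*pos(0),.19-OFF],[PI,0,PI+YAW]); servo_line([*pos(0),Z]); st("down")
set_gripper(0); o=st("grip")
if .01<o["opening"]<.02:
    for th in np.arange(.15,1.51,.15):
        servo_line([*pos(th),Z],velocity=.06); o=get_obs(); print(round(th,2),round(o["t"],1),np.round(o["tool_pos"][:2]-pos(th),4),np.round(o["ft_force"],1),round(o["opening"],4),round(o["grasp_force"],0))
        if np.linalg.norm(o["ft_force"])>40 or o["opening"]<.01: break
    snap("wrist","w4")
```

```text
down 23.38 [ 0.5676 -0.0828  0.0748] [-3.141e+00  2.000e-03  3.106e+00] F [-0.5  0.3 -0.8] T [ 0.01 -0.02 -0.05] 0.0598 g 0.0 j [-0.145  0.464 -0.009  1.096 -0.    -0.11 ]
grip 23.85 [ 0.5669 -0.0825  0.0751] [-3.141e+00  2.000e-03  3.107e+00] F [ 0.4 -0.   4.2] T [0.06 0.03 0.02] 0.0146 g 58.4 j [-0.145  0.462 -0.011  1.095 -0.    -0.11 ]
0.15 24.2 [ 0.0003 -0.0001] [0.4 0.2 5.3] 0.0148 58.0
0.3 24.6 [ 0.0004 -0.0001] [1.  0.1 6. ] 0.0146 58.0
0.45 25.0 [ 0.0003 -0.    ] [ 1.1 -1.   5.6] 0.0143 58.0
0.6 25.4 [ 0.0004 -0.0001] [ 2.2 -0.8  5.4] 0.0146 58.0
0.75 25.8 [-0.0001  0.0005] [-0.1  0.7  8.1] 0.0143 59.0
0.9 26.1 [ 0.0005 -0.0001] [ 0.3 -2.1  6.7] 0.0147 59.0
1.05 26.5 [ 0.0005 -0.0002] [ 0.  -1.6  7.1] 0.0148 59.0
1.2 26.9 [ 0.0006 -0.0003] [ 0.6 -2.2  8. ] 0.0144 59.0
1.35 27.3 [ 0.0005 -0.0003] [ 0.7 -2.4  7.4] 0.0143 59.0
1.5 27.7 [ 0.0005 -0.0004] [ 0.7 -1.6  8. ] 0.0147 59.0
```

View pics/w4.png

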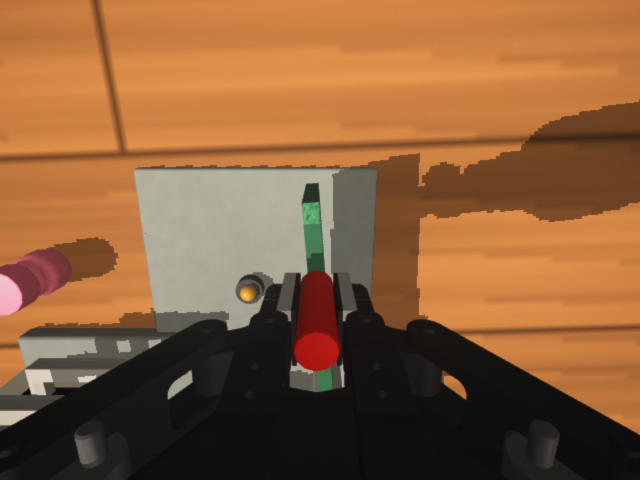

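The picture shows the red handle between the pads at (317,320). The green gate points straight out at (312,210), so it is wide open.

Run:
```python
from h import *
dwell(.4); st(); print(job_done())
```

```text
28.13 [0.4751 0.0085 0.0749] [-3.140e+00  2.000e-03  3.106e+00] F [-0.4 -1.7  7.3] T [-0.43 -0.14  0.  ] 0.0143 g 59.0 j [ 1.900e-02  2.870e-01 -2.790e-01  1.003e+00 -1.000e-03  5.400e-02]
the job is handed in; nothing more can be done
None
```

I handed the job in at about 28 s with the amber jar behind the gate, both catches squeezed (yellow first), and the gate held open at about 1.5 rad by its red handle; no verdict came back.

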